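# Put the stone carver's abrasives away, fine kept clean from coarse

### The job

Tidy the carving bench: lay the white fine slip stone flat in the blue tray and fit the blue lid fully down on that tray, cut corners over cut corners, before you move either coarse brick, so that no coarse grit gets in with it. Then lay the dark green and the red-brown coarse bricks flat, side by side, in the orange tray; the chisel goes flat in the green tray, whenever you like. Set the stones down rather than dropping them, and leave the little carved figure standing where it is.

Things in the scene. Friction and masses are not known exactly. Their poses are not given: they have to be found in the camera images.
- green_brick: coarse rubbing brick, very dark green, a plain block 90 x 36 x 30 mm (x, y, z), about 0.2 kg, loose on the bench on its 90 x 36 face. Origin: centre of its underside; x along its length
- brown_brick: coarse rubbing brick, dark red-brown, otherwise the same as the green one: 90 x 36 x 30 mm, about 0.2 kg, origin at the centre of its underside, x along its length
- white_slip: fine slip stone, white, a flat block 80 x 30 x 14 mm (x, y, z), about 0.08 kg, loose on the bench. Origin: centre of its underside; x along its length
- chisel: stone chisel lying flat: square dark steel bar 112 x 14 x 14 mm with a red band 50 mm long about its balance point, and a bright flat blade 38 mm long, 22 mm wide, 8 mm thick at the +x end; 150 mm long in all, x from -75 to +75 mm, about 0.16 kg. Origin: on its underside, midway along; x along its length towards the blade
- lid: loose blue lid, about 0.12 kg, right way up on the bench; both corners at its +x end cut at 45 degrees; 158 x 138 mm (x, y) over its skirt; on top a black grip rib 60 (x) x 14 (y) x 22 mm. Origin: centre, level with the skirt's lower edge; plate underside at z = 14 mm, top 18, rib 18 to 40. Skirt flares: clearance to the tray per side 5 mm at its lower edge, 2.5 mm at the plate
- coarse_tray: orange open tray, fixed: 160 x 130 mm outside (x, y), 18 mm high, walls and floor 4 mm thick; holds both bricks side by side, their lengths along y. Origin: centre of its underside; inner floor at z = 4 mm
- fine_tray: blue open tray, fixed: 138 x 118 mm outside (x, y), 22 mm high, walls and floor 4 mm, both corners at its +x end cut at 45 degrees (24 mm). Origin: centre of its underside; inner floor at z = 4 mm. The lid fits over its outside, lid x along tray x (cut corners together), and then its plate rests on the rim, lid origin 8 mm above tray origin. The wrong way round it stays up
- chisel_tray: green open tray, fixed: 190 x 110 mm outside (x, y), 16 mm high, walls and floor 4 mm thick. Origin: centre of its underside; inner floor at z = 4 mm. The chisel lies in it along x
- carving: finished little stone figure, pinkish, standing upright in the middle of the bench, 58 mm across its foot, 90 mm high, loose. Origin: centre of its underside. Not to be disturbed
Not all that is in view belongs to the job. What is shaped like the brown_brick but yellow is not meant.

How it is judged:
By the outcome, as a careful person would: the job done as asked, in the order asked, and still so for the second after the job is handed in, with the robot touching nothing.
It also fails if it takes over 131 s, if anything falls off the work surface, if the arm or the gripper's body presses on something with over 40 N, if the wrist force passes 120 N, or if a joint passes its speed limit or range.

### The arm

A 7-joint arm with a two-finger parallel gripper is mounted at the origin on the work surface. World frame = base frame: x ahead of the robot, y to its left, z up, the work surface at z = 0. Lengths are in mm, angles in degrees, forces in N, time in s.
With the tool pointing down it reaches from about 425 to 875 mm from the base axis. Payload 8.4 kg.
Tool frame: the origin (TCP) lies at the very end of the fingers, on their centre line; the grasp point (between the pads) lies 19 mm behind it; z points along the fingers, y is the line along which they close (so a half turn about z gives the same grasp; the last joint's range is limited). The gripper opens to 85 mm and grips with 20 to 120 N. Pads are 22 mm wide; open, the fingers measure 114 mm over their backs; the gripper's body (76 mm by 85 mm) begins 54 mm behind the grasp point. The pads swing forward as they close: fully open they stand 13 mm farther back than shut.
Start: joints at [60.837, 19.091, 2.286, 83.961, -0.768, 76.965, -3.352], TCP at [258.952, -596.161, 231.308] pointing down, gripper open.
Joint ranges: [-147.57, 147.57], [-21.85, 119.76], [-74.77, 79.35], [14.55, 137.4], [-85.83, 265.84], [4.83, 119.75], [-152.11, 152.11]. Speed limits (degrees/s): [127.2, 127.2, 159.86, 159.86, 180, 180, 180].

### API

Orientations are given as [roll, pitch, yaw] about the fixed x, y, z axes, in that order (R = Rz(yaw) Ry(pitch) Rx(roll)).
In Python, from station import robot, get_image, find_in, landmark_of gives the robot as it stands.
- The arm moves only by the tool step_arm, never from a script. Its argument "moves" is a list of rows, each a list of 7 numbers: the closure, from 0 (fully open) to 1 (shut), then the shift along the tool's x, y, z in cm, then the turn, a rotation vector about the tool's x, y, z in degrees. A call has exactly 10 rows; each row shifts and turns the commanded pose from where the row before left it, along the tool's axes as they then stand; what a row does not reach is not made up. A row lasts 1/10 s, in which the tool goes at most 50 mm and 8.59 degrees, less where a joint would pass 70% of its speed; a pose out of reach is approached as far as the arm can. A call is refused whole if a number of a shift passes 5 or a number of a turn 8.59, either way. A call with a gripper value outside its range is refused whole. The fingers move at their own pace and stop on an object; "force" is the grip in N (left out, the last holds). Time passes only in rows, so rows that do not move let the fingers close, or fill a call up. It gives the time, the measured TCP pose, the force, the opening and the grip force at its end, in the units of the state.
- robot.read_state(): the state, without advancing time (a new reading comes with each control period).
- get_image(name): name is "scene" or "top"; returns a dict with "pixels" (420x560x3 uint8, blue, green, red), "range_z" (420x560 float32, mm along the optical axis (not along the pixel's ray), 0 where there is no reading), "fx", "fy", "cx", "cy" (pixels), "extrinsics" (4x4, takes a point from camera to world coordinates). Camera axes: x right, y down, z forward; pixel columns grow to the right and rows downward; lengths in mm; the calibration is good to about 2 mm. A picture is of the moment at which its call begins.
- robot.hand_in(): hands the job in; it is judged then, once.
Trained networks look in a picture, given as the dict that the camera call returned (one of the last four; its "shot" number tells which), for a name from the list of things; names that differ only in an ending like _2 or _b are one class to them, and where a whole thing is asked for, a point or a joint stands for the part that bears it (a point fixed in the world has none). Each returns a list of dicts, best first, with "p" (0 to 1); they miss things now and then, are a little off and sometimes report something else, mostly with a low value. They report only what shows in the picture. A call takes as long as a camera call. They do not tell look-alikes from the thing itself.
- find_in(picture, target): "location" ([x, y, z] in mm, in world coordinates, good to about 4 mm: the middle of the surface that is visible of it).
- landmark_of(picture, target): "location" ([x, y, z] in mm, in world coordinates, good to about 4 mm: a listed point, or the origin of a listed thing).
The state is a dict: "clock": time; "joints": joint angles; "qvel": joint speeds; "joint_torque": joint torques, N m; "tcp_pos": TCP position; "ee_rot": TCP orientation; "wrist_force": force on the tool from outside, world axes, zero at the start; "ft_torque": the same for the moment, N m; "width": finger opening in mm; "finger_force": force on a finger pad.
Only numpy, scipy, OpenCV 4.12 (cv2) and the standard library are available. Lean on these libraries where they do the work, as an engineer would, in place of code of your own. Each camera call takes 0.05 s, during which the arm holds its last target. There are 200 camera calls.

## Working session

There is one attempt and no reset: what is moved stays moved. The work goes in short steps, Python scripts to look and compute and a tool call to move; the robot and the scene stay as the last step left them, time stands still between calls to the robot, and variables do not carry over. Pictures are saved under pics/ and viewed, at most 14 in all, crops included, and the job is handed in when it is done.

Besides the shell and the picture viewer there is one more tool, called as name(argument=value, ...) on one line, values as JSON. step_arm: Moves the arm, as the interface text tells. Its arguments: {"type":"object","properties":{"moves":{"type":"array"},"force":{"type":"number"}},"required":["moves"]}

```bash
ls; mkdir -p pics
cat > h.py <<'E'
import numpy as np, cv2
from station import robot, get_image, find_in, landmark_of
def world(im):
    z=im["range_z"].astype(float); v,u=np.mgrid[:z.shape[0],:z.shape[1]]
    P=np.stack([(u-im["cx"])/im["fx"]*z,(v-im["cy"])/im["fy"]*z,z,np.ones_like(z)],-1)@np.array(im["extrinsics"]).T
    P[z<=0]=np.nan
    return P[...,:3]
E
python3 - <<'E'
from h import *
for n in("top","scene"):
    im=get_image(n); cv2.imwrite(f"pics/{n}0.png",im["pixels"]); print(n,np.round(im["extrinsics"],2).tolist(),im["fx"])
    for t in "green_brick brown_brick white_slip chisel lid coarse_tray fine_tray chisel_tray carving".split():
        print(t,[(np.round(d["location"]).tolist(),round(d["p"],2)) for d in landmark_of(im,t)[:3]])
print(robot.read_state())
E
```

```text
pics
top [[-0.01, -0.98, 0.18, 282.6], [-1.0, 0.01, 0.01, -1.15], [-0.01, -0.18, -0.98, 1196.96], [0.0, 0.0, 0.0, 1.0]] 409.9889525638058
green_brick [([439.0, 91.0, 4.0], 0.64)]
brown_brick [([323.0, 144.0, -1.0], 0.96), ([345.0, -146.0, -0.0], 0.82), ([349.0, -18.0, 5.0], 0.66)]
white_slip [([350.0, 302.0, -2.0], 0.53)]
chisel [([360.0, -283.0, -1.0], 0.68)]
lid [([675.0, -122.0, 1.0], 0.96), ([551.0, -433.0, 1.0], 0.18)]
coarse_tray [([548.0, 430.0, -2.0], 0.56)]
fine_tray [([549.0, -427.0, 0.0], 0.65)]
chisel_tray [([664.0, 117.0, 1.0], 0.85)]
carving [([567.0, -2.0, -1.0], 0.8)]
scene [[-0.42, 0.79, -0.45, 1050.86], [0.91, 0.37, -0.19, 241.0], [0.01, -0.49, -0.87, 1106.44], [0.0, 0.0, 0.0, 1.0]] 408.1256529174447
green_brick [([437.0, 89.0, 3.0], 0.93), ([665.0, 111.0, 2.0], 0.36)]
brown_brick [([343.0, -145.0, -0.0], 0.95), ([320.0, 143.0, -3.0], 0.93), ([470.0, -79.0, 1.0], 0.87)]
white_slip [([358.0, 308.0, -2.0], 0.62), ([365.0, -279.0, -2.0], 0.36)]
chisel [([366.0, -279.0, -0.0], 0.46)]
lid [([677.0, -121.0, 2.0], 0.58), ([565.0, -1.0, 1.0], 0.42)]
coarse_tray [([545.0, 42
[... 200 characters left out ...]
clock': 1.0, 'joints': array([60.83575212, 19.0898215 ,  2.28639928, 83.96101188, -0.76887288,
       76.96444608, -3.35071139]), 'qvel': array([-0.07256371, -0.01371865, -0.05346933,  0.00487271, -0.07936067,
        0.02082924,  0.04528601]), 'joint_torque': array([ 9.85986844e-05, -6.58320594e+01,  1.36316389e+00, -4.05826020e+01,
        1.67207024e-02,  2.95173326e-03,  2.05440102e-05]), 'tcp_pos': array([ 258.9686254 , -596.16250641,  231.32264721]), 'ee_rot': array([-1.79999863e+02, -1.46272139e-03,  2.34793163e+01]), 'wrist_force': array([ 1.30600672, -0.58774849,  0.13022634]), 'ft_torque': array([0.01183621, 0.01282851, 0.00386269]), 'finger_force': 0.0, 'width': 85.31489919543598}
```

View pics/top0.png

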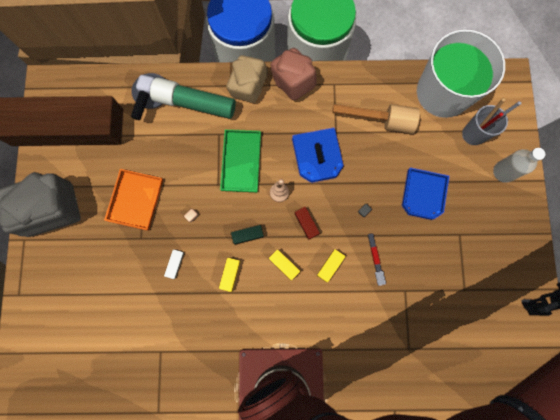

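View pics/scene0.png

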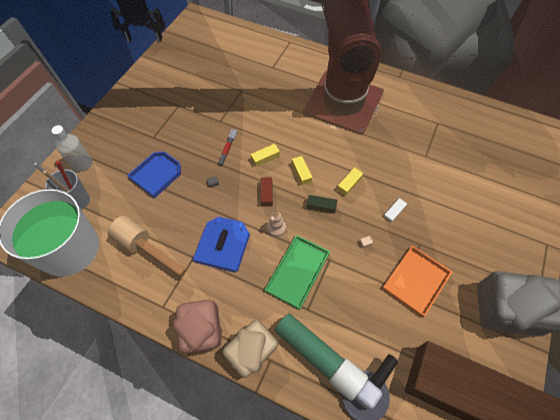

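Top picture: white slip (174,264), green brick (248,234), red-brown brick (307,222), chisel (377,260), blue lid (318,155), blue tray (426,194), orange tray (134,200), green tray (241,160). Brick-shaped candidates are (307,222), which is red-brown and fits, and three yellow ones at (230,274), (284,264) and (332,265), which do not. I'll measure and enlarge to confirm.

```bash
cat >> h.py <<'E'
# name: (hue lo,hi,sat lo,hi,val lo,hi, zlo,zhi, xy guess, radius)
T={"white_slip":(0,180,0,60,120,255,8,22,(354,305),65),
"green_brick":(50,100,40,255,0,110,22,38,(438,90),70),
"brown_brick":(0,180,60,255,0,140,22,38,(470,-79),70),
"chisel":(0,180,0,255,0,255,6,25,(362,-281),95),
"chisel_red":(0,180,150,255,60,255,6,25,(362,-281),95),
"lid":(100,130,100,255,30,255,13,26,(676,-121),125),
"rib":(0,180,0,255,0,255,32,50,(676,-121),60),
"fine_tray":(100,130,100,255,30,255,16,30,(550,-430),125),
"coarse_tray":(3,20,150,255,80,255,13,26,(547,428),125),
"chisel_tray":(45,85,100,255,30,255,11,24,(665,116),130),
"carving":(0,180,0,255,0,255,10,100,(566,-1),60)}
def fit(im,t,guess=None,P=None,zoff=0):
    a=T[t]; g=np.array(guess or a[8]); P=world(im) if P is None else P
    h=cv2.cvtColor(im["pixels"],cv2.COLOR_BGR2HSV)
    m=(h[...,0]>=a[0])&(h[...,0]<=a[1])&(h[...,1]>=a[2])&(h[...,1]<=a[3])&(h[...,2]>=a[4])&(h[...,2]<=a[5])
    with np.errstate(invalid="ignore"): m&=(P[...,2]>a[6]+zoff)&(P[...,2]<a[7]+zoff)&(np.hypot(P[...,0]-g[0],P[...,1]-g[1])<a[9])
    n,l,s,_=cv2.connectedComponentsWithStats(m.astype(np.uint8),connectivity=8)
    if n<2: return None
    Q=P[l==1+np.argmax(s[1:,4])]
    (c,(w,hh),ang)=cv2.minAreaRect(Q[:,:2].astype(np.float32))
    if w<hh: w,hh,ang=hh,w,ang+90
    hull=cv2.convexHull(Q[:,:2].astype(np.float32)); M=cv2.moments(hull)
    cen=np.array([M["m10"],M["m01"]])/M["m00"]-c
    return dict(c=np.round(c,1).tolist(),size=(round(w,1),round(hh,1)),ang=round((ang+90)%180-90,1),z=np.round(np.nanpercentile(Q[:,2],[10,50,90]),1).tolist(),n=len(Q),cen=np.round(cen,1).tolist())
E
python3 - <<'E'
from h import *
ims={n:get_image(n) for n in("top","scene")}
for n,im in ims.items():
    P=world(im); b=(np.hypot(P[...,0]-500,P[...,1])<300); print(n,"bench z",np.nanpercentile(P[b][:,2],[10,30,50]))
    for t in T: print(n,t,fit(im,t,P=P))
p=ims["top"]["pixels"]
a=cv2.resize(p[115:290,280:455],(600,600),interpolation=cv2.INTER_CUBIC)
cv2.imwrite("pics/c1.png",a)
E
```

```text
top bench z [-3.59039401 -1.6575907  -0.15390471]
top white_slip {'c': [356.7, 307.4], 'size': (79.6, 30.7), 'ang': -17.4, 'z': [10.2, 13.3, 16.3], 'n': 288, 'cen': [-0.3, -0.4]}
top green_brick {'c': [436.9, 93.0], 'size': (86.2, 32.3), 'ang': -76.7, 'z': [26.2, 29.2, 31.9], 'n': 336, 'cen': [0.1, -0.4]}
top brown_brick {'c': [470.1, -78.6], 'size': (89.7, 36.3), 'ang': 26.7, 'z': [25.6, 28.8, 31.6], 'n': 389, 'cen': [-0.3, 0.2]}
top chisel {'c': [364.2, -275.4], 'size': (148.9, 22.5), 'ang': 10.3, 'z': [8.0, 11.6, 15.2], 'n': 311, 'cen': [-5.7, -1.5]}
top chisel_red {'c': [373.1, -274.9], 'size': (48.3, 15.6), 'ang': 8.6, 'z': [9.7, 13.1, 15.8], 'n': 97, 'cen': [-0.6, 0.1]}
top lid {'c': [677.2, -118.2], 'size': (150.0, 131.1), 'ang': 10.4, 'z': [14.0, 16.5, 19.3], 'n': 1724, 'cen': [2.6, 0.1]}
top rib {'c': [677.9, -118.8], 'size': (59.1, 14.5), 'ang': 11.2, 'z': [35.0, 37.6, 40.4], 'n': 98, 'cen': [-0.2, 0.2]}
top fine_tray {'c': [551.9, -429.3], 'size': (138.8, 118.1), 'ang': -13.0, 'z': [17.2, 20.2, 23.2], 'n': 187, 'cen': [0.4, 4.3]}
top coarse_tray {'c': [522.8, 438.0], 'size
[... 1100 characters left out ...]
, 'z': [15.1, 17.7, 20.7], 'n': 1893, 'cen': [3.1, 0.5]}
scene rib {'c': [676.1, -121.1], 'size': (61.5, 15.4), 'ang': 8.9, 'z': [36.5, 39.4, 41.4], 'n': 104, 'cen': [0.5, 0.1]}
scene fine_tray {'c': [550.1, -432.6], 'size': (139.5, 122.3), 'ang': -12.8, 'z': [17.1, 20.9, 24.3], 'n': 270, 'cen': [2.4, -0.2]}
scene coarse_tray {'c': [545.9, 429.0], 'size': (163.0, 130.0), 'ang': -13.5, 'z': [14.6, 18.2, 21.2], 'n': 367, 'cen': [0.2, -0.2]}
scene chisel_tray {'c': [662.0, 113.0], 'size': (190.7, 110.4), 'ang': -3.5, 'z': [13.2, 15.9, 18.7], 'n': 333, 'cen': [0.3, -0.0]}
scene carving {'c': [568.1, 0.9], 'size': (54.1, 44.9), 'ang': -63.1, 'z': [14.3, 42.0, 85.2], 'n': 313, 'cen': [-1.5, -1.3]}
```

View pics/c1.png

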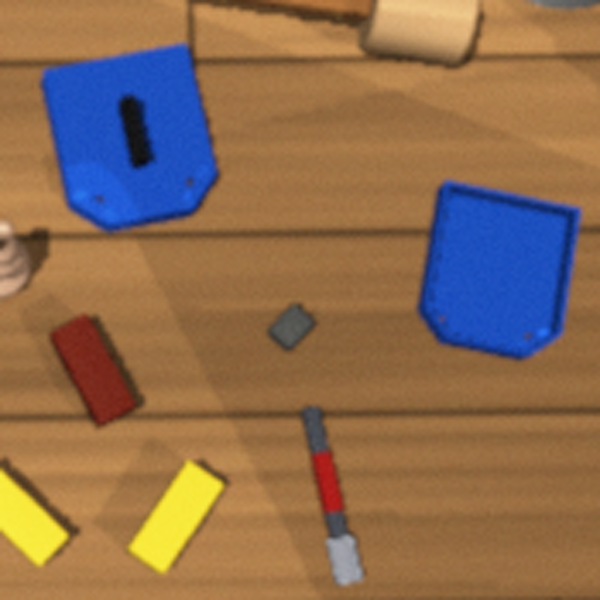

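The crop confirms it: the red-brown brick at crop (95,370) is the one meant; the two beside it are yellow. On both the lid (130,140) and the blue tray (500,270), the cut corners point to the bottom, towards the robot. So the lid must turn about -23°. I'll do the chisel first because it's nearest.

step_arm(moves=[[0,0,0,0,0,0,7],[0,0,0,0,0,0,7],[0,2.04,-3.71,0,0,0,0],[0,2.04,-3.71,0,0,0,0],[0,2.04,-3.71,0,0,0,0],[0,2.04,-3.71,0,0,0,0],[0,2.04,-3.71,0,0,0,0],[0,2.04,-3.71,0,0,0,0],[0,2.04,-3.71,0,0,0,0],[0,2.04,-3.71,0,0,0,0]], force=60)

```text
clock: 2.1
tcp_pos: [371.4, -274.9, 231.6]
ee_rot: [180.0, -0.0, 9.5]
wrist_force: [0.8, 0.6, -0.3]
width: 85.2
finger_force: 0.0
```

step_arm(moves=[[0,0,0,2,0,0,0],[0,0,0,3,0,0,0],[0,0,0,3,0,0,0],[0,0,0,3,0,0,0],[0,0,0,3,0,0,0],[0,0,0,2,0,0,0],[0,0,0,1,0,0,0],[0,0,0,0.5,0,0,0],[0,0,0,0,0,0,0],[0,0,0,0,0,0,0]])

```text
clock: 3.1
tcp_pos: [371.7, -276.9, 57.3]
ee_rot: [179.9, -0.1, 9.5]
wrist_force: [-0.4, -0.5, 0.6]
width: 85.0
finger_force: 0.0
```

step_arm(moves=[[0,0,0,2,0,0,0],[0,0,0,2,0,0,0],[0,0,0,1,0,0,0],[0,0,0,0.4,0,0,0],[0.5,0,0,0,0,0,0],[1,0,0,0,0,0,0],[1,0,0,0,0,0,0],[1,0,0,0,0,0,0],[1,0,0,0,0,0,0],[1,0,0,0,0,0,0]])

```text
clock: 4.1
tcp_pos: [371.4, -276.7, 2.9]
ee_rot: [180.0, -0.0, 9.5]
wrist_force: [-1.7, 0.6, 6.2]
width: 12.0
finger_force: 59.9
```

```bash
cat > g.py <<'E'
import sys, numpy as np
from station import robot
# python3 g.py yaw x y z : turn (tool z, deg, first) then shift (cm) in tool axes after the turn
s=robot.read_state(); p=s["tcp_pos"]; y0=s["ee_rot"][2]
yaw,x,y,z=map(float,sys.argv[1:5]); c,n=np.cos(np.radians(yaw)),np.sin(np.radians(yaw))
d=np.array([x,y,z])-p
print("turn",round((y0-yaw+180)%360-180,1),"shift",np.round([(c*d[0]+n*d[1])/10,(n*d[0]-c*d[1])/10,-d[2]/10],2),"now",np.round(p,1),round(y0,1),round(s["width"],1),round(s["finger_force"],1),"J",np.round(s["joints"]),"F",np.round(s["wrist_force"],1))
E
python3 g.py -3.5 654.5 113.5 120; python3 g.py 9.5 371.4 -276 150
```

```text
turn 13.0 shift [ 25.88 -40.68 -11.71] now [ 371.4 -276.7    2.9] 9.5 12.0 59.9 J [ 40.  13. -10. 122.   3.  45. -52.] F [-1.7  0.6  6.2]
turn -0.0 shift [  0.02  -0.07 -14.71] now [ 371.4 -276.7    2.9] 9.5 12.0 59.9 J [ 40.  13. -10. 122.   3.  45. -52.] F [-1.7  0.6  6.2]
```

step_arm(moves=[[1,0,0,-0.5,0,0,0],[1,0,0,-1,0,0,0],[1,0,0,-2,0,0,0],[1,0,0,-3,0,0,0],[1,0,0,-3,0,0,0],[1,0,0,-3,0,0,0],[1,0,0,-2,0,0,4],[1,0,0,-1,0,0,4],[1,0,0,0,0,0,4],[1,0,0,0,0,0,1]])

```text
clock: 5.1
tcp_pos: [371.1, -276.5, 158.3]
ee_rot: [180.0, -0.1, -3.6]
wrist_force: [0.5, -1.0, -1.4]
width: 11.9
finger_force: 59.1
```

```bash
python3 g.py -3.5 670.5 114 60
```

```text
turn -0.1 shift [ 27.5  -40.81   9.83] now [ 371.1 -276.5  158.3] -3.6 11.9 59.1 J [ 41.   1. -10. 114.   0.  65. -63.] F [ 0.5 -1.  -1.4]
```

step_arm(moves=[[1,1.25,-1.8,0,0,0,0],[1,2.5,-3.7,0,0,0,0],[1,2.5,-3.7,0,0,0,0],[1,2.5,-3.7,0,0,0,0],[1,2.5,-3.7,0,0,0,0],[1,2.5,-3.7,0,0,0,0],[1,2.5,-3.7,0,0,0,0],[1,2.5,-3.7,0,0,0,0],[1,2.5,-3.7,0,0,0,0],[1,2.5,-3.7,0,0,0,0]])

```text
clock: 6.1
tcp_pos: [630.3, 60.5, 157.2]
ee_rot: [180.0, 0.0, -3.5]
wrist_force: [0.4, -1.1, -0.7]
width: 12.1
finger_force: 59.0
```

step_arm(moves=[[1,2.5,-3.7,0,0,0,0],[1,1.25,-2,0,0,0,0],[1,0,0,1,0,0,0],[1,0,0,2,0,0,0],[1,0,0,2,0,0,0],[1,0,0,2,0,0,0],[1,0,0,2,0,0,0],[1,0,0,1,0,0,0],[1,0,0,0,0,0,0],[1,0,0,0,0,0,0]])

```text
clock: 7.1
tcp_pos: [670.8, 113.5, 58.0]
ee_rot: [-180.0, -0.0, -3.5]
wrist_force: [-0.3, 0.2, -1.5]
width: 12.3
finger_force: 59.0
```

```bash
python3 g.py -3.5 670.5 114 7.5
python3 - <<'E'
from h import *
for n in("top","scene"):
    im=get_image(n); print(fit(im,"chisel_tray")); print(fit(im,"coarse_tray"),fit(im,"chisel_red",(670,114),zoff=60),fit(im,"green_brick"))
    cv2.imwrite(f"pics/{n}1.png",im["pixels"])
E
```

```text
turn -0.0 shift [-0.03 -0.05  5.05] now [670.8 113.5  58. ] -3.5 12.3 59.0 J [   5.   32.  -25.   89.   15.   62. -117.] F [-0.3  0.2 -1.5]
{'c': [584.8, 157.5], 'size': (71.9, 38.1), 'ang': 43.9, 'z': [12.5, 14.4, 17.5], 'n': 53, 'cen': [4.9, -3.4]}
{'c': [549.2, 431.6], 'size': (160.2, 133.0), 'ang': -13.6, 'z': [14.2, 17.1, 20.4], 'n': 322, 'cen': [-0.2, -0.0]} None {'c': [435.7, 99.5], 'size': (72.8, 32.6), 'ang': -76.3, 'z': [26.4, 29.0, 31.9], 'n': 273, 'cen': [-0.7, 0.9]}
{'c': [662.6, 113.3], 'size': (190.2, 109.8), 'ang': -3.6, 'z': [12.9, 16.0, 19.1], 'n': 227, 'cen': [13.4, 5.6]}
{'c': [545.3, 429.1], 'size': (163.9, 130.2), 'ang': -13.4, 'z': [14.6, 18.0, 20.9], 'n': 370, 'cen': [0.6, -0.2]} {'c': [677.9, 113.1], 'size': (32.3, 13.4), 'ang': -4.4, 'z': [67.9, 70.3, 72.6], 'n': 42, 'cen': [2.5, -1.3]} {'c': [427.5, 128.1], 'size': (33.5, 10.1), 'ang': 11.7, 'z': [27.3, 30.6, 32.5], 'n': 29, 'cen': [-1.5, -0.3]}
```

View pics/scene1.png

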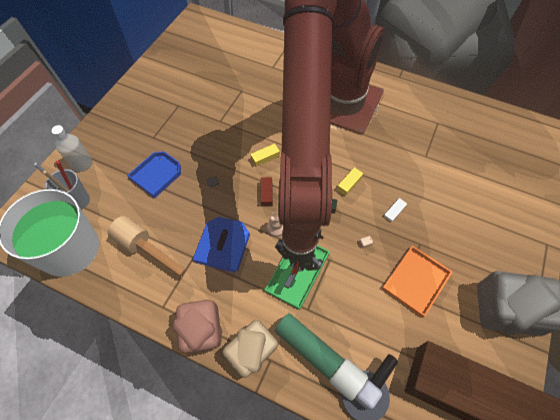

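The scene picture shows the chisel held over the green tray at about (292,272), with the carving upright at (273,227). I'll lower and release it.

step_arm(moves=[[1,0,0,1.5,0,0,0],[1,0,0,1.5,0,0,0],[1,0,0,1,0,0,0],[1,0,0,0.6,0,0,0],[1,0,0,0.3,0,0,0],[1,0,0,0.17,0,0,0],[1,0,0,0,0,0,0],[0.6,0,0,0,0,0,0],[0.6,0,0,0,0,0,0],[0.6,0,0,0,0,0,0]])

```text
clock: 8.2
tcp_pos: [670.9, 113.9, 6.8]
ee_rot: [-180.0, -0.0, -3.5]
wrist_force: [0.9, 0.5, -0.5]
width: 34.2
finger_force: 0.0
```

step_arm(moves=[[0.6,0,0,0,0,0,0],[0.6,0,0,-1,0,0,0],[0.6,0,0,-2,0,0,0],[0.6,0,0,-3,0,0,0],[0.6,0,0,-4,0,0,0],[0,0,0,-4,0,0,0],[0,0,0,-2,0,0,-8],[0,0,0,0,0,0,-8],[0,0,0,0,0,0,-8],[0,0,0,0,0,0,-8]])

```text
clock: 9.2
tcp_pos: [670.7, 113.8, 167.9]
ee_rot: [180.0, -0.1, 28.8]
wrist_force: [-0.2, -0.2, 0.9]
width: 85.7
finger_force: 0.0
```

```bash
python3 g.py 162.4 355.8 306 60;python3 - <<'E'
from h import *
for n in("top","scene"):
    im=get_image(n); print(fit(im,"chisel_red",(670,114),zoff=4),fit(im,"chisel_tray"))
E
```

```text
turn -133.6 shift [35.83  8.79 10.79] now [670.7 113.8 167.9] 28.8 85.7 0.0 J [ 10.  28. -32.  82.  15.  74. -85.] F [-0.2 -0.2  0.9]
{'c': [671.4, 166.6], 'size': (0.0, 0.0), 'ang': 0.0, 'z': [10.2, 10.2, 10.2], 'n': 1, 'cen': [nan, nan]} {'c': [578.6, 145.8], 'size': (59.1, 17.4), 'ang': 82.0, 'z': [12.1, 15.2, 18.5], 'n': 36, 'cen': [-0.6, 7.0]}
{'c': [670.6, 113.5], 'size': (48.9, 14.6), 'ang': -2.8, 'z': [15.8, 18.9, 21.6], 'n': 86, 'cen': [0.4, -0.1]} {'c': [661.7, 113.0], 'size': (191.6, 110.8), 'ang': -3.2, 'z': [12.6, 15.7, 18.6], 'n': 272, 'cen': [6.6, 1.6]}h.py:31: RuntimeWarning: invalid value encountered in divide
  cen=np.array([M["m10"],M["m01"]])/M["m00"]-c
```

step_arm(moves=[[0,0,0,0,0,0,-8.5],[0,0,0,0,0,0,-8.5],[0,0,0,0,0,0,-8.5],[0,0,0,0,0,0,-8.5],[0,0,0,0,0,0,-8.5],[0,0,0,0,0,0,-8.5],[0,0,0,0,0,0,-8.5],[0,0,0,0,0,0,-8.5],[0,0,0,0,0,0,-8.5],[0,0,0,0,0,0,-8.5]])

```text
clock: 10.3
tcp_pos: [670.6, 113.8, 167.1]
ee_rot: [180.0, 0.0, 113.6]
wrist_force: [0.8, -0.4, -0.6]
width: 85.6
finger_force: 0.0
```

step_arm(moves=[[0,0,0,0,0,0,-8.5],[0,0,0,0,0,0,-8.5],[0,0,0,0,0,0,-8.5],[0,0,0,0,0,0,-8.5],[0,0,0,0,0,0,-8.5],[0,0,0,0,0,0,-6],[0,4,1,0,0,0,0],[0,4,1,0,0,0,0],[0,4,1,0,0,0,0],[0,4,1,0,0,0,0]])

```text
clock: 11.3
tcp_pos: [529.4, 202.0, 166.8]
ee_rot: [-180.0, 0.0, 161.7]
wrist_force: [0.5, 0.2, 0.3]
width: 85.2
finger_force: 0.0
```

```bash
python3 g.py 162.4 355.3 305 3
```

```text
turn -0.7 shift [19.71  4.55 16.38] now [529.4 202.  166.8] 161.7 85.2 0.0 J [ 27.  24. -64.  98.  23.  72.  29.] F [0.5 0.2 0.3]
```

step_arm(moves=[[0,2,0.5,0,0,0,-0.7],[0,3,0.7,0,0,0,0],[0,4,0.9,0,0,0,0],[0,4,0.9,0,0,0,0],[0,4,0.9,0,0,0,0],[0,2.7,0.65,0,0,0,0],[0,0,0,2,0,0,0],[0,0,0,3,0,0,0],[0,0,0,3,0,0,0],[0,0,0,2,0,0,0]])

```text
clock: 12.3
tcp_pos: [356.5, 303.0, 65.2]
ee_rot: [-179.9, -0.0, 162.5]
wrist_force: [-0.7, -0.4, -0.4]
width: 85.2
finger_force: 0.0
```

```bash
python3 g.py 162.4 355.3 305 3
```

```text
turn 0.1 shift [0.17 0.15 6.22] now [356.5 303.   65.2] 162.5 85.2 0.0 J [ 14.  19. -66. 117.  20.  57.  10.] F [-0.7 -0.4 -0.4]
```

step_arm(moves=[[0,0.17,0.15,2,0,0,0],[0,0,0,2,0,0,0],[0,0,0,1.5,0,0,0],[0,0,0,0.7,0,0,0],[0.3,0,0,0,0,0,0],[0.7,0,0,0,0,0,0],[1,0,0,0,0,0,0],[1,0,0,0,0,0,0],[1,0,0,0,0,0,0],[1,0,0,0,0,0,0]], force=40)

```text
clock: 13.3
tcp_pos: [355.9, 305.9, 5.5]
ee_rot: [180.0, 0.1, 162.7]
wrist_force: [-2.0, -1.5, 6.8]
width: 28.8
finger_force: 39.4
```

step_arm(moves=[[1,0,0,0,0,0,0],[1,0,0,-0.5,0,0,0],[1,0,0,-1,0,0,0],[1,0,0,-2,0,0,0],[1,0,0,-3,0,0,0],[1,0,0,-4,0,0,0],[1,0,0,-4,0,0,0],[1,0,0,-2,0,0,-2.5],[1,0,0,0,0,0,-2.5],[1,0,0,0,0,0,0]])

```text
clock: 14.3
tcp_pos: [355.5, 305.7, 170.7]
ee_rot: [180.0, 0.1, 167.7]
wrist_force: [-0.0, -0.5, -0.5]
width: 28.9
finger_force: 40.0
```

```bash
python3 g.py 167.2 640 0 165;python3 g.py 167.2 550.5 -432 165
python3 - <<'E'
from h import *
for n in("top","scene"):
    im=get_image(n); print(fit(im,"white_slip",(355,305),zoff=165),fit(im,"fine_tray"))
E
```

```text
turn 0.5 shift [-34.52 -23.5    0.57] now [355.5 305.7 170.7] 167.7 28.9 40.0 J [ 23.   8. -72. 110.   8.  67.  26.] F [-0.  -0.5 -0.5]
turn 0.5 shift [-35.36 -67.61   0.57] now [355.5 305.7 170.7] 167.7 28.9 40.0 J [ 23.   8. -72. 110.   8.  67.  26.] F [-0.  -0.5 -0.5]
{'c': [384.1, 300.3], 'size': (28.0, 20.3), 'ang': 79.5, 'z': [176.1, 178.2, 180.0], 'n': 76, 'cen': [1.1, -2.6]} {'c': [551.7, -429.5], 'size': (137.8, 119.5), 'ang': -12.8, 'z': [17.1, 20.1, 23.0], 'n': 225, 'cen': [2.2, -0.7]}
{'c': [355.0, 304.6], 'size': (79.6, 29.5), 'ang': -12.1, 'z': [176.2, 178.6, 181.1], 'n': 248, 'cen': [1.5, -1.4]} {'c': [550.4, -432.9], 'size': (138.3, 122.7), 'ang': -13.6, 'z': [17.5, 21.0, 24.4], 'n': 255, 'cen': [2.6, 0.2]}
```

step_arm(moves=[[1,-1.5,-1,0,0,0,0.5],[1,-3.5,-2.4,0,0,0,0],[1,-3.5,-2.4,0,0,0,0],[1,-3.5,-2.4,0,0,0,0],[1,-3.5,-2.4,0,0,0,0],[1,-3.5,-2.4,0,0,0,0],[1,-3.5,-2.4,0,0,0,0],[1,-3.5,-2.4,0,0,0,0],[1,-3.5,-2.4,0,0,0,0],[1,-3.5,-2.4,0,0,0,0]])

```text
clock: 15.4
tcp_pos: [627.7, 9.5, 168.4]
ee_rot: [-180.0, -0.1, 167.1]
wrist_force: [1.5, 0.6, -0.2]
width: 28.7
finger_force: 40.0
```

```bash
python3 g.py 167.2 550.5 -432 60
```

```text
turn -0.1 shift [ -2.25 -44.76  10.84] now [627.7   9.5 168.4] 167.1 28.7 40.0 J [ 36.  28. -55.  90.  24.  74.  55.] F [ 1.5  0.6 -0.2]
```

step_arm(moves=[[1,-0.2,-4,0,0,0,0],[1,-0.2,-4,0,0,0,0],[1,-0.2,-4,0,0,0,0],[1,-0.2,-4,0,0,0,0],[1,-0.2,-4,0,0,0,0],[1,-0.2,-4,0,0,0,0],[1,-0.2,-4,0,0,0,0],[1,-0.2,-4,0,0,0,0],[1,-0.2,-4,0,0,0,0],[1,-0.2,-4,0,0,0,0]])

```text
clock: 16.4
tcp_pos: [556.3, -384.8, 168.3]
ee_rot: [180.0, -0.1, 167.1]
wrist_force: [1.2, -0.5, -1.0]
width: 28.8
finger_force: 40.0
```

step_arm(moves=[[1,-0.2,-3,0,0,0,0],[1,-0.1,-1.8,0,0,0,0],[1,0,0,1,0,0,0],[1,0,0,2,0,0,0],[1,0,0,3,0,0,0],[1,0,0,3,0,0,0],[1,0,0,1.8,0,0,0],[1,0,0,0,0,0,0],[1,0,0,0,0,0,0],[1,0,0,0,0,0,0]])

```text
clock: 17.4
tcp_pos: [551.1, -429.9, 63.4]
ee_rot: [-180.0, 0.1, 167.2]
wrist_force: [-0.3, 0.1, -0.7]
width: 28.8
finger_force: 40.0
```

```bash
python3 g.py 167.2 550.5 -432 9.7
python3 - <<'E'
from h import *
im=get_image("scene"); print(fit(im,"white_slip",(550,-432),zoff=55)); cv2.imwrite("pics/s2.png",cv2.resize(im["pixels"][60:300,60:380],(800,600)))
E
```

```text
turn -0.0 shift [ 0.02 -0.22  5.37] now [ 551.1 -429.9   63.4] 167.2 28.8 40.0 J [ 65.  40. -45.  85.  29.  68.  93.] F [-0.3  0.1 -0.7]
{'c': [569.6, -433.8], 'size': (39.2, 29.6), 'ang': -9.6, 'z': [69.7, 72.4, 74.5], 'n': 87, 'cen': [2.0, -0.8]}
```

View pics/s2.png

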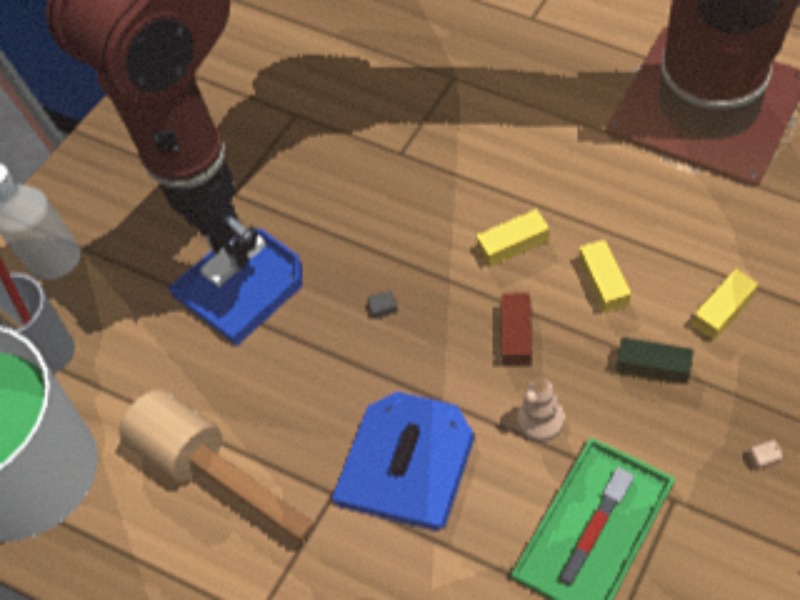

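The enlarged scene shows the slip over the blue tray (crop 240,260), the chisel lying in the green tray (600,525), and the carving upright (540,410). Next I'll set the slip down.

step_arm(moves=[[1,0,-0.22,1.5,0,0,0],[1,0,0,1.5,0,0,0],[1,0,0,1,0,0,0],[1,0,0,0.7,0,0,0],[1,0,0,0.4,0,0,0],[1,0,0,0.27,0,0,0],[1,0,0,0,0,0,0],[1,0,0,0,0,0,0],[1,0,0,0,0,0,0],[1,0,0,0,0,0,0]])

```text
clock: 18.45
tcp_pos: [549.2, -431.6, 9.6]
ee_rot: [-180.0, -0.1, 167.2]
wrist_force: [-7.9, 4.3, 15.1]
width: 28.3
finger_force: 41.7
```

step_arm(moves=[[0.5,0,0,0,0,0,0],[0.5,0,0,0,0,0,0],[0.5,0,0,0,0,0,0],[0.5,0,0,-1,0,0,0],[0.5,0,0,-2,0,0,0],[0.5,0,0,-3,0,0,0],[0,0,0,-4,0,0,0],[0,0,0,-4,0,0,0],[0,0,0,0,0,0,0],[0,0,0,0,0,0,0]])

```text
clock: 19.45
tcp_pos: [550.4, -432.3, 150.8]
ee_rot: [-179.9, 0.2, 167.2]
wrist_force: [-0.2, -0.7, 0.2]
width: 85.4
finger_force: 0.0
```

```bash
python3 g.py 190.2 676.5 -120.5 60;python3 - <<'E'
from h import *
for n in ("top","scene"):
    im=get_image(n); print(fit(im,"white_slip",(550,-432),zoff=4),fit(im,"rib"),fit(im,"lid"),fit(im,"carving"))
E
```

```text
turn -23.0 shift [-17.93  28.46   9.08] now [ 550.4 -432.3  150.8] 167.2 85.4 0.0 J [ 66.  35. -47.  80.  26.  76.  95.] F [-0.2 -0.7  0.2]
{'c': [549.2, -428.4], 'size': (80.2, 30.7), 'ang': -13.7, 'z': [13.6, 16.6, 19.4], 'n': 257, 'cen': [-0.6, -0.1]} {'c': [677.3, -118.7], 'size': (60.0, 14.3), 'ang': 9.1, 'z': [34.6, 37.9, 40.8], 'n': 95, 'cen': [0.2, -0.3]} {'c': [677.4, -118.5], 'size': (149.6, 130.5), 'ang': 10.3, 'z': [14.0, 16.5, 19.4], 'n': 1743, 'cen': [2.3, 0.4]} {'c': [563.8, -0.3], 'size': (54.9, 50.7), 'ang': -62.7, 'z': [13.7, 51.3, 84.9], 'n': 287, 'cen': [0.1, 1.0]}
{'c': [547.5, -431.9], 'size': (79.0, 36.4), 'ang': -15.1, 'z': [14.4, 17.7, 20.8], 'n': 208, 'cen': [-0.2, 0.6]} {'c': [675.9, -120.7], 'size': (59.6, 15.1), 'ang': 9.0, 'z': [35.9, 39.2, 41.7], 'n': 106, 'cen': [0.2, -0.1]} {'c': [675.4, -121.2], 'size': (151.8, 131.6), 'ang': 10.4, 'z': [15.1, 17.7, 20.6], 'n': 1910, 'cen': [2.8, 0.6]} {'c': [567.6, 1.0], 'size': (54.3, 45.2), 'ang': -59.0, 'z': [14.7, 45.9, 85.2], 'n': 308, 'cen': [-1.6, -1.2]}
```

step_arm(moves=[[0,0,0,0,0,0,-7.7],[0,0,0,0,0,0,-7.7],[0,0,0,0,0,0,-7.7],[0,-2.5,4,0,0,0,0],[0,-2.5,4,0,0,0,0],[0,-2.5,4,0,0,0,0],[0,-2.5,4,0,0,0,0],[0,-2.5,4,0,0,0,0],[0,-2.5,4,0,0,0,0],[0,-2.5,4,0,0,0,0]])

```text
clock: 20.55
tcp_pos: [671.5, -123.6, 146.8]
ee_rot: [180.0, -0.1, -169.7]
wrist_force: [1.2, -0.3, 0.1]
width: 85.5
finger_force: 0.0
```

step_arm(moves=[[0,-0.4,0.5,1,0,0,0],[0,0,0,2,0,0,0],[0,0,0,3,0,0,0],[0,0,0,2,0,0,0],[0,0,0,1,0,0,0],[0,0,0,0,0,0,0],[0,0,0,0,0,0,0],[0,0,0,0,0,0,0],[0,0,0,0,0,0,0],[0,0,0,0,0,0,0]])

```text
clock: 21.55
tcp_pos: [675.2, -119.7, 58.7]
ee_rot: [-180.0, 0.1, -169.7]
wrist_force: [-0.8, 0.0, -0.2]
width: 85.6
finger_force: 0.0
```

```bash
python3 g.py 190.4 676.2 -120.5 21
```

```text
turn -0.1 shift [-0.09 -0.1   3.77] now [ 675.2 -119.7   58.7] -169.7 85.6 0.0 J [ 41.  41. -51.  87.  33.  69.  85.] F [-0.8  0.  -0.2]
```

step_arm(moves=[[0,0,-0.1,1.5,0,0,0],[0,0,0,1.2,0,0,0],[0,0,0,0.7,0,0,0],[0,0,0,0.3,0,0,0],[0.5,0,0,0,0,0,0],[0.8,0,0,0,0,0,0],[1,0,0,0,0,0,0],[1,0,0,0,0,0,0],[1,0,0,0,0,0,0],[1,0,0,0,0,0,0]], force=80)

```text
clock: 22.55
tcp_pos: [675.3, -120.6, 21.5]
ee_rot: [-180.0, 0.0, -169.7]
wrist_force: [0.0, 0.4, 3.3]
width: 12.1
finger_force: 79.1
```

step_arm(moves=[[1,0,0,0,0,0,0],[1,0,0,-0.5,0,0,0],[1,0,0,-1,0,0,0],[1,0,0,-2,0,0,0],[1,0,0,-3,0,0,0],[1,0,0,-3,0,0,0],[1,0,0,-2,0,0,0],[1,0,0,0,0,0,7.8],[1,0,0,0,0,0,7.8],[1,0,0,0,0,0,7.8]])

```text
clock: 23.55
tcp_pos: [675.3, -120.4, 137.9]
ee_rot: [180.0, 0.1, 166.6]
wrist_force: [-0.8, 0.2, -0.8]
width: 12.3
finger_force: 78.6
```

```bash
python3 g.py 167.2 550.2 -432 90;python3 - <<'E'
from h import *
for n in ("top","scene"):
    im=get_image(n); print(fit(im,"lid",zoff=115))
E
```

```text
turn -0.6 shift [  5.29 -33.16   4.79] now [ 675.3 -120.4  137.9] 166.6 12.3 78.6 J [ 40.  35. -49.  83.  27.  74.  65.] F [-0.8  0.2 -0.8]
{'c': [650.0, -111.4], 'size': (131.9, 94.8), 'ang': 73.5, 'z': [130.0, 132.7, 135.2], 'n': 1144, 'cen': [0.8, 4.0]}
{'c': [675.9, -120.3], 'size': (152.1, 131.9), 'ang': -13.6, 'z': [131.6, 134.1, 136.5], 'n': 1793, 'cen': [4.7, 1.4]}
```

step_arm(moves=[[1,0.3,-1.6,0,0,0,-0.4],[1,0.55,-3.5,0,0,0,0],[1,0.55,-3.5,0,0,0,0],[1,0.55,-3.5,0,0,0,0],[1,0.55,-3.5,0,0,0,0],[1,0.55,-3.5,0,0,0,0],[1,0.55,-3.5,0,0,0,0],[1,0.55,-3.5,0,0,0,0],[1,0.55,-3.5,0,0,0,0],[1,0.55,-3.5,0,0,0,0]])

```text
clock: 24.65
tcp_pos: [548.9, -434.5, 136.3]
ee_rot: [-180.0, -0.0, 167.5]
wrist_force: [0.6, 0.1, -1.3]
width: 12.1
finger_force: 78.6
```

step_arm(moves=[[1,0,0,1,0,0,0],[1,0,0,2,0,0,0],[1,0,0,2,0,0,0],[1,0,0,1,0,0,0],[1,0,0,0,0,0,0],[1,0,0,0,0,0,0],[1,0,0,0,0,0,0],[1,0,0,0,0,0,0],[1,0,0,0,0,0,0],[1,0,0,0,0,0,0]])

```text
clock: 25.65
tcp_pos: [550.9, -431.9, 76.3]
ee_rot: [-180.0, 0.0, 167.3]
wrist_force: [-0.5, -0.2, 0.0]
width: 12.1
finger_force: 78.6
```

```bash
python3 g.py 167 550 -432.5 30;python3 - <<'E'
from h import *
for n in ("top","scene"):
    im=get_image(n); print(fit(im,"lid",(550,-432),zoff=57)); cv2.imwrite(f"pics/l{n}.png",cv2.resize(im["pixels"][100:280,60:320] if n=="scene" else im["pixels"][100:280,300:560],(780,540)))
E
```

```text
turn 0.3 shift [ 0.07 -0.08  4.63] now [ 550.9 -431.9   76.3] 167.3 12.1 78.6 J [ 65.  39. -45.  84.  28.  69.  93.] F [-0.5 -0.2  0. ]
{'c': [553.2, -429.2], 'size': (148.0, 129.9), 'ang': -12.3, 'z': [70.4, 71.8, 74.1], 'n': 886, 'cen': [-6.0, 8.7]}
{'c': [552.1, -430.5], 'size': (150.4, 132.4), 'ang': -13.2, 'z': [70.6, 72.7, 75.2], 'n': 1148, 'cen': [3.4, -0.4]}
```

View pics/lscene.png

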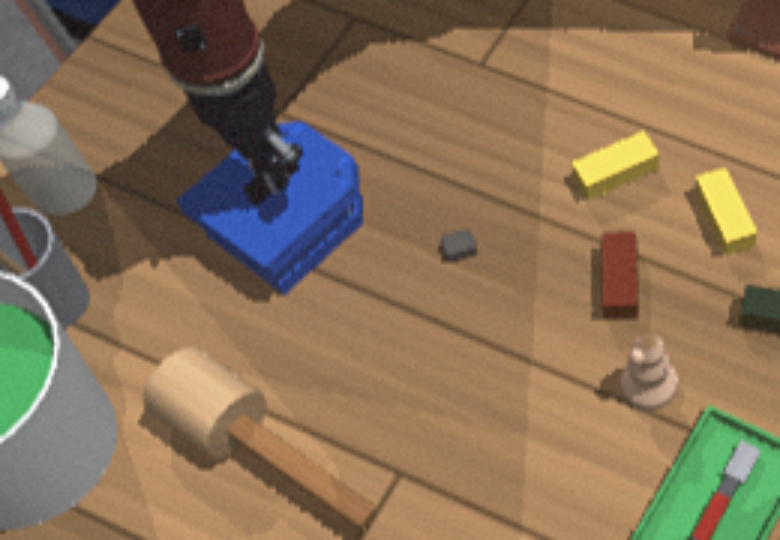

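The picture shows the lid squarely above the blue tray at crop (270,200), with its cut corners over the tray's at (330,150). I'll lower it slowly.

step_arm(moves=[[1,0.12,-0.13,1,0,0,0.2],[1,0,0,1,0,0,0],[1,0,0,0.6,0,0,0],[1,0,0,0.4,0,0,0],[1,0,0,0.3,0,0,0],[1,0,0,0.3,0,0,0],[1,0,0,0.3,0,0,0],[1,0,0,0.3,0,0,0],[1,0,0,0,0,0,0],[1,0,0,0,0,0,0]])

```text
clock: 26.75
tcp_pos: [549.3, -432.9, 34.0]
ee_rot: [180.0, 0.0, 167.1]
wrist_force: [0.5, 0.0, -1.5]
width: 12.6
finger_force: 78.6
```

```bash
python3 g.py 167 549.4 -432.9 29.5
```

```text
turn 0.1 shift [-0.01 -0.    0.45] now [ 549.3 -432.9   34. ] 167.1 12.6 78.6 J [ 64.  41. -44.  86.  30.  66.  92.] F [ 0.5  0.  -1.5]
```

step_arm(moves=[[1,0,0,0.15,0,0,0],[1,0,0,0.15,0,0,0],[1,0,0,0.1,0,0,0],[1,0,0,0.1,0,0,0],[1,0,0,0,0,0,0],[1,0,0,0,0,0,0],[1,0,0,0,0,0,0],[1,0,0,0,0,0,0],[1,0,0,0,0,0,0],[1,0,0,0,0,0,0]])

```text
clock: 27.75
tcp_pos: [549.3, -432.9, 29.9]
ee_rot: [-180.0, -0.0, 167.1]
wrist_force: [-3.8, 2.6, 7.2]
width: 12.2
finger_force: 79.7
```

step_arm(moves=[[0.6,0,0,0,0,0,0],[0.6,0,0,0,0,0,0],[0.6,0,0,0,0,0,0],[0.6,0,0,-1,0,0,0],[0.6,0,0,-2,0,0,0],[0.6,0,0,-3,0,0,0],[0,0,0,-4,0,0,0],[0,0,0,-4,0,0,0],[0,0,0,0,0,0,0],[0,0,0,0,0,0,0]])

```text
clock: 28.75
tcp_pos: [550.2, -433.1, 171.8]
ee_rot: [-179.9, 0.2, 167.1]
wrist_force: [-0.6, -0.2, -0.1]
width: 85.3
finger_force: 0.0
```

```bash
python3 g.py 26.5 469.5 -79.3 160;python3 - <<'E'
from h import *
for n in ("top","scene"):
    im=get_image(n); print(fit(im,"lid",(550,-432),zoff=8),fit(im,"rib",(550,-432),zoff=8),fit(im,"brown_brick"),fit(im,"carving")); P=world(im)
    with np.errstate(invalid="ignore"):
        for a in(-1,1):
            for b in (-1,1):
                c,s=np.cos(np.radians(-13)),np.sin(np.radians(-13)); x=550+c*45*a-s*45*b; y=-431.5+s*45*a+c*45*b
                print(a,b,np.round(np.nanmedian(P[np.hypot(P[...,0]-x,P[...,1]-y)<15][:,2]),1))
cv2.imwrite("pics/l3.png",cv2.resize(im["pixels"][100:280,60:320],(780,540)))
E
```

```text
turn 140.6 shift [  8.57 -35.27   1.18] now [ 550.2 -433.1  171.8] 167.1 85.3 0.0 J [ 66.  34. -47.  79.  25.  78.  96.] F [-0.6 -0.2 -0.1]
{'c': [551.5, -429.6], 'size': (149.9, 131.9), 'ang': -13.7, 'z': [22.2, 24.7, 27.5], 'n': 1734, 'cen': [1.6, -0.3]} {'c': [552.6, -429.8], 'size': (60.8, 15.2), 'ang': -14.0, 'z': [42.8, 46.6, 49.9], 'n': 110, 'cen': [-0.2, -0.1]} {'c': [470.0, -78.4], 'size': (89.5, 36.4), 'ang': 27.0, 'z': [25.9, 28.7, 31.8], 'n': 390, 'cen': [-0.1, 0.0]} {'c': [563.0, 1.4], 'size': (54.9, 51.3), 'ang': 77.1, 'z': [13.9, 51.1, 84.1], 'n': 291, 'cen': [0.7, -0.7]}
-1 -1 23.7
-1 1 565.3
1 -1 24.3
1 1 526.9
{'c': [550.1, -432.6], 'size': (151.8, 133.4), 'ang': -12.6, 'z': [23.1, 26.0, 28.9], 'n': 1446, 'cen': [2.4, -0.9]} {'c': [549.9, -433.3], 'size': (60.5, 16.9), 'ang': -14.5, 'z': [42.6, 46.7, 49.9], 'n': 93, 'cen': [0.5, -0.5]} {'c': [468.8, -79.1], 'size': (89.4, 33.8), 'ang': 26.4, 'z': [26.9, 30.0, 32.9], 'n': 285, 'cen': [0.7, -0.2]} {'c': [568.5, 1.9], 'size': (54.6, 42.9), 'ang': -57.0, 'z': [14.3, 46.9, 85.1], 'n': 306, 'cen': [-1.5, -1.1]}
-1 -1 25.8
-1 1 547.8
1 -1 537.4
1 1 534.8
```

View pics/l3.png

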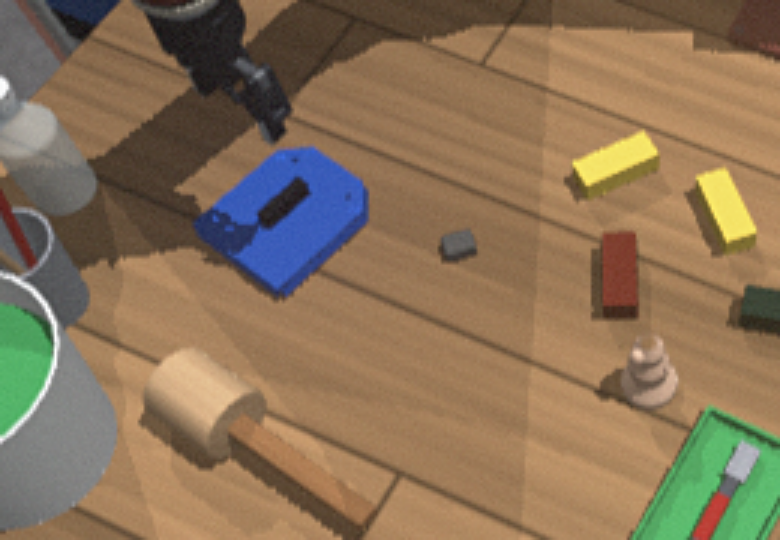

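The lid is seated: its top reads z 26 in the scene view and it lies level at crop (290,220). Now the red-brown brick.

step_arm(moves=[[0,0,0,0,0,0,8.5],[0,0,0,0,0,0,8.5],[0,0,0,0,0,0,8.5],[0,0,0,0,0,0,8.5],[0,0,0,0,0,0,8.5],[0,0,0,0,0,0,8.5],[0,0,0,0,0,0,8.5],[0,0,0,0,0,0,8.5],[0,0,0,0,0,0,8.5],[0,0,0,0,0,0,8.5]])

```text
clock: 29.85
tcp_pos: [548.6, -432.5, 167.5]
ee_rot: [-179.9, -0.1, 81.7]
wrist_force: [-0.1, -0.9, 0.1]
width: 85.4
finger_force: 0.0
```

step_arm(moves=[[0,0,0,0,0,0,8.5],[0,0,0,0,0,0,8.5],[0,0,0,0,0,0,8.5],[0,0,0,0,0,0,8.5],[0,0,0,0,0,0,8.5],[0,0,0,0,0,0,8.5],[0,0,0,0,0,0,4.6],[0,0,0,0,0,0,0],[0,0.5,-2,0,0,0,0],[0,0.5,-2,0,0,0,0]])

```text
clock: 30.85
tcp_pos: [539.7, -392.3, 167.7]
ee_rot: [-179.9, 0.0, 26.6]
wrist_force: [0.5, -0.9, 0.1]
width: 85.8
finger_force: 0.0
```

```bash
python3 g.py 26.6 469.3 -79 60
```

```text
turn -0.0 shift [  7.74 -31.16  10.77] now [ 539.7 -392.3  167.7] 26.6 85.8 0.0 J [ 49.  25. -22.  85.  10.  72. -38.] F [ 0.5 -0.9  0.1]
```

step_arm(moves=[[0,0.9,-3.7,0,0,0,0],[0,0.9,-3.7,0,0,0,0],[0,0.9,-3.7,0,0,0,0],[0,0.9,-3.7,0,0,0,0],[0,0.9,-3.7,0,0,0,0],[0,0.9,-3.7,0,0,0,0],[0,0.9,-3.7,0,0,0,0],[0,0.9,-3.7,0,0,0,0],[0,0.5,-1.5,0,0,0,0],[0,0,0,0,0,0,0]])

```text
clock: 31.85
tcp_pos: [470.3, -77.7, 168.9]
ee_rot: [180.0, 0.0, 26.8]
wrist_force: [0.3, -0.8, -0.7]
width: 85.5
finger_force: 0.0
```

```bash
python3 g.py 26.6 469.3 -79 7
```

```text
turn 0.2 shift [-0.15  0.07 16.19] now [470.3 -77.7 168.9] 26.8 85.5 0.0 J [ 37.   4. -34. 111.   2.  67. -61.] F [ 0.3 -0.8 -0.7]
```

step_arm(moves=[[0,-0.15,0.07,2,0,0,0],[0,0,0,3,0,0,0],[0,0,0,3,0,0,0],[0,0,0,3,0,0,0],[0,0,0,2.2,0,0,0],[0,0,0,1.5,0,0,0],[0,0,0,1,0,0,0],[0,0,0,0.5,0,0,0],[0.3,0,0,0,0,0,0],[0.6,0,0,0,0,0,0]], force=60)

```text
clock: 32.85
tcp_pos: [470.1, -81.5, 7.5]
ee_rot: [180.0, -0.0, 26.5]
wrist_force: [0.9, -0.1, 0.3]
width: 59.1
finger_force: 0.0
```

step_arm(moves=[[1,0,0,0,0,0,0],[1,0,0,0,0,0,0],[1,0,0,0,0,0,0],[1,0,0,-0.5,0,0,0],[1,0,0,-1,0,0,0],[1,0,0,-2,0,0,0],[1,0,0,-3,0,0,0],[1,0,0,-4,0,0,0],[1,0,0,-4,0,0,0],[1,0,0,-2,0,0,0]])

```text
clock: 33.85
tcp_pos: [470.8, -81.0, 176.2]
ee_rot: [179.8, -0.2, 26.5]
wrist_force: [0.3, -0.6, -2.3]
width: 35.1
finger_force: 60.3
```

```bash
python3 - <<'E'
import numpy as np
c,s=np.cos(np.radians(-13.4)),np.sin(np.radians(-13.4))
for d in(-32,32): print(546.2+c*d,429.5+s*d)
E
python3 g.py 76.6 560 180 175; python3 g.py 76.6 577.3 422.1 60
```

```text
515.0711718972993 436.91593291181306
577.3288281027008 422.08406708818694
turn -50.1 shift [27.46  2.63  0.12] now [470.8 -81.  176.2] 26.5 35.1 60.3 J [ 38.   3. -34. 110.   2.  67. -60.] F [ 0.3 -0.6 -2.3]
turn -50.1 shift [51.41 -1.3  11.62] now [470.8 -81.  176.2] 26.5 35.1 60.3 J [ 38.   3. -34. 110.   2.  67. -60.] F [ 0.3 -0.6 -2.3]
```

step_arm(moves=[[1,0,0,0,0,0,-8.35],[1,0,0,0,0,0,-8.35],[1,0,0,0,0,0,-8.35],[1,0,0,0,0,0,-8.35],[1,0,0,0,0,0,-8.35],[1,0,0,0,0,0,-8.35],[1,2,0,0,0,0,0],[1,4,0,0,0,0,0],[1,4,0,0,0,0,0],[1,4,0,0,0,0,0]])

```text
clock: 34.85
tcp_pos: [502.1, 56.3, 172.8]
ee_rot: [180.0, 0.0, 76.5]
wrist_force: [0.6, -1.4, -1.6]
width: 34.9
finger_force: 60.3
```

step_arm(moves=[[1,4,0,0,0,0,0],[1,4,0,0,0,0,0],[1,4,0,0,0,0,0],[1,4,0,0,0,0,0],[1,4,0,0,0,0,0],[1,4,0,0,0,0,0],[1,4,0,0,0,0,0],[1,4,0,0,0,0,0],[1,3,0,0,0,0,0],[1,0,0,0,0,0,0]])

```text
clock: 35.85
tcp_pos: [581.5, 400.4, 172.0]
ee_rot: [-179.9, -0.1, 76.9]
wrist_force: [-1.2, 0.3, -2.1]
width: 35.1
finger_force: 60.2
```

```bash
python3 g.py 76.6 577.3 422.1 60
```

```text
turn 0.3 shift [ 2.02 -0.91 11.2 ] now [581.5 400.4 172. ] 76.9 35.1 60.2 J [ -9.  34. -44.  77.  24.  78. -66.] F [-1.2  0.3 -2.1]
```

step_arm(moves=[[1,1.9,-0.9,0,0,0,0.3],[1,0,0,2,0,0,0],[1,0,0,3,0,0,0],[1,0,0,3,0,0,0],[1,0,0,2,0,0,0],[1,0,0,1.2,0,0,0],[1,0,0,0,0,0,0],[1,0,0,0,0,0,0],[1,0,0,0,0,0,0],[1,0,0,0,0,0,0]])

```text
clock: 36.85
tcp_pos: [579.6, 416.5, 61.4]
ee_rot: [179.9, -0.1, 76.3]
wrist_force: [0.1, -0.0, -2.6]
width: 34.5
finger_force: 60.4
```

```bash
python3 g.py 76.6 577.3 422.1 11.3
python3 - <<'E'
from h import *
for n in("top","scene"):
    im=get_image(n); print(fit(im,"brown_brick",(577,422),zoff=53),fit(im,"coarse_tray"))
E
```

```text
turn -0.3 shift [ 0.5  -0.35  5.01] now [579.6 416.5  61.4] 76.3 34.5 60.4 J [-11.  40. -42.  82.  28.  68. -71.] F [ 0.1 -0.  -2.6]
None {'c': [502.2, 443.1], 'size': (132.4, 63.7), 'ang': 76.0, 'z': [14.4, 17.2, 19.7], 'n': 118, 'cen': [-5.4, 12.5]}
{'c': [572.4, 386.6], 'size': (37.1, 34.7), 'ang': -10.4, 'z': [80.3, 83.1, 85.7], 'n': 173, 'cen': [1.1, -0.1]} {'c': [546.3, 428.9], 'size': (164.7, 130.1), 'ang': -13.4, 'z': [15.2, 18.1, 20.9], 'n': 285, 'cen': [0.3, -0.3]}
```

step_arm(moves=[[1,0.5,-0.35,0,0,0,-0.3],[1,0,0,1.5,0,0,0],[1,0,0,1.5,0,0,0],[1,0,0,1,0,0,0],[1,0,0,0.5,0,0,0],[1,0,0,0.3,0,0,0],[1,0,0,0.15,0,0,0],[1,0,0,0.05,0,0,0],[1,0,0,0,0,0,0],[1,0,0,0,0,0,0]])

```text
clock: 37.95
tcp_pos: [576.3, 420.9, 12.0]
ee_rot: [-180.0, 0.1, 76.6]
wrist_force: [-10.5, -9.9, 18.5]
width: 35.1
finger_force: 62.9
```

```bash
python3 g.py 76.6 577.3 422.1 11.3
```

```text
turn -0.0 shift [0.14 0.07 0.07] now [576.3 420.9  12. ] 76.6 35.1 62.9 J [-13.  43. -41.  84.  30.  64. -72.] F [-10.5  -9.9  18.5]
```

step_arm(moves=[[0.45,0,0,0,0,0,0],[0.45,0,0,0,0,0,0],[0.45,0,0,0,0,0,0],[0.45,0,0,-0.5,0,0,0],[0.45,0,0,-1,0,0,0],[0.45,0,0,-2,0,0,0],[0.45,0,0,-3,0,0,0],[0,0,0,-3,0,0,0],[0,0,0,-3,0,0,0],[0,0,0,-3,0,0,0]])

```text
clock: 38.95
tcp_pos: [576.8, 422.0, 168.4]
ee_rot: [179.9, -0.1, 76.6]
wrist_force: [0.6, 0.5, 0.4]
width: 85.1
finger_force: 0.0
```

```bash
python3 g.py 103.2 437 91 60
python3 - <<'E'
from h import *
T["green_brick"]=(45,110,25,255,0,120)+T["green_brick"][6:]
for n in("top","scene"):
    im=get_image(n); print(fit(im,"brown_brick",(577,422),zoff=4),fit(im,"green_brick"),fit(im,"coarse_tray"))
    cv2.imwrite(f"pics/b{n}.png",cv2.resize(im["pixels"][150:330,290:550] if n=="scene" else im["pixels"][120:300,60:320],(780,540)))
E
```

```text
turn -26.6 shift [-29.04 -21.17  10.84] now [576.8 422.  168.4] 76.6 85.1 0.0 J [-11.  35. -44.  76.  24.  78. -68.] F [0.6 0.5 0.4]
None {'c': [449.6, 76.5], 'size': (48.0, 15.7), 'ang': -76.3, 'z': [27.1, 29.4, 32.2], 'n': 78, 'cen': [-0.1, -0.2]} {'c': [480.6, 473.9], 'size': (94.6, 32.5), 'ang': 54.8, 'z': [14.0, 17.3, 20.7], 'n': 73, 'cen': [10.6, 6.8]}
{'c': [576.5, 417.1], 'size': (87.5, 36.2), 'ang': 76.7, 'z': [31.0, 34.2, 37.0], 'n': 363, 'cen': [-0.0, 0.4]} {'c': [436.0, 91.5], 'size': (84.9, 32.3), 'ang': -76.4, 'z': [27.3, 30.5, 33.3], 'n': 215, 'cen': [-0.2, 0.6]} {'c': [546.0, 429.0], 'size': (163.0, 130.2), 'ang': -13.5, 'z': [14.8, 17.8, 20.7], 'n': 330, 'cen': [0.0, -0.1]}
```

View pics/bscene.png

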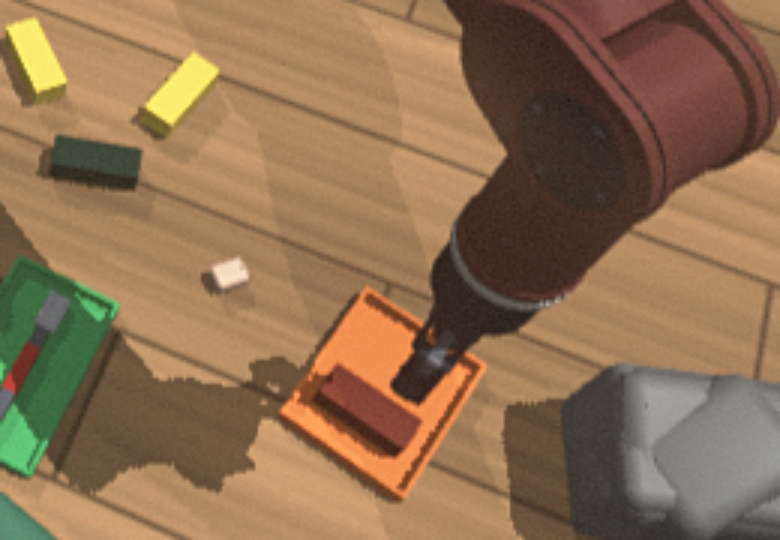

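The brown brick lies flat in the orange tray (crop 370,410), with its top at z 34. Green brick next.

step_arm(moves=[[0,0,0,0,0,0,-6.7],[0,0,0,0,0,0,-6.7],[0,0,0,0,0,0,-6.7],[0,0,0,0,0,0,-6.7],[0,-3.2,-2.4,0,0,0,0],[0,-3.2,-2.4,0,0,0,0],[0,-3.2,-2.4,0,0,0,0],[0,-3.2,-2.4,0,0,0,0],[0,-3.2,-2.4,0,0,0,0],[0,-3.2,-2.4,0,0,0,0]])

```text
clock: 40.05
tcp_pos: [480.4, 200.4, 165.6]
ee_rot: [180.0, 0.0, 103.4]
wrist_force: [0.8, -0.8, 0.8]
width: 85.3
finger_force: 0.0
```

step_arm(moves=[[0,-3.2,-2.4,0,0,0,0],[0,-3.2,-2.4,0,0,0,0],[0,-2.5,-1.8,0,0,0,0],[0,-1,-0.5,0,0,0,0],[0,0,0,2,0,0,0],[0,0,0,2,0,0,0],[0,0,0,2,0,0,0],[0,0,0,1,0,0,0],[0,0,0,0,0,0,0],[0,0,0,0,0,0,0]])

```text
clock: 41.05
tcp_pos: [435.4, 89.2, 95.8]
ee_rot: [180.0, -0.0, 103.4]
wrist_force: [-0.5, 0.2, 0.1]
width: 85.4
finger_force: 0.0
```

```bash
python3 g.py 103.4 436.5 91.5 7
```

```text
turn 0.0 shift [0.2  0.16 8.88] now [435.4  89.2  95.8] 103.4 85.4 0.0 J [ 36.   7. -55. 118.   7.  58.  -9.] F [-0.5  0.2  0.1]
```

step_arm(moves=[[0,0.2,0.16,2,0,0,0],[0,0,0,3,0,0,0],[0,0,0,2,0,0,0],[0,0,0,1.3,0,0,0],[0,0,0,0.5,0,0,0],[0.3,0,0,0,0,0,0],[1,0,0,0,0,0,0],[1,0,0,0,0,0,0],[1,0,0,0,0,0,0],[1,0,0,0,0,0,0]])

```text
clock: 42.05
tcp_pos: [437.0, 91.2, 8.0]
ee_rot: [179.9, 0.0, 103.4]
wrist_force: [-1.5, 0.1, 7.6]
width: 35.0
finger_force: 60.1
```

step_arm(moves=[[1,0,0,0,0,0,0],[1,0,0,-0.5,0,0,0],[1,0,0,-1,0,0,0],[1,0,0,-2,0,0,0],[1,0,0,-4,0,0,0],[1,0,0,-4,0,0,0],[1,0,0,-4,0,0,0],[1,0,0,-1,0,0,8.5],[1,0,0,0,0,0,8.5],[1,0,0,0,0,0,8.5]])

```text
clock: 43.05
tcp_pos: [436.2, 91.3, 173.1]
ee_rot: [179.9, 0.0, 77.5]
wrist_force: [0.3, -0.4, -1.6]
width: 34.7
finger_force: 60.4
```

```bash
python3 g.py 76.6 515 433.5 60
```

```text
turn 0.9 shift [35.12 -0.27 11.31] now [436.2  91.3 173.1] 77.5 34.7 60.4 J [ 40.  -0. -56. 113.   0.  67. -29.] F [ 0.3 -0.4 -1.6]
```

step_arm(moves=[[1,2,0,0,0,0,0.9],[1,4,0,0,0,0,0],[1,4,0,0,0,0,0],[1,4,0,0,0,0,0],[1,4,0,0,0,0,0],[1,4,0,0,0,0,0],[1,4,0,0,0,0,0],[1,4,0,0,0,0,0],[1,3.2,0,0,0,0,0],[1,1.5,0,0,0,0,0]])

```text
clock: 44.05
tcp_pos: [512.9, 432.3, 172.4]
ee_rot: [-179.9, -0.1, 77.1]
wrist_force: [-0.3, -0.4, -2.7]
width: 34.4
finger_force: 60.3
```

step_arm(moves=[[1,0,0,1,0,0,0],[1,0,0,2,0,0,0],[1,0,0,3,0,0,0],[1,0,0,3,0,0,0],[1,0,0,1.5,0,0,0],[1,0,0,0.5,0,0,0],[1,0,0,0,0,0,0],[1,0,0,0,0,0,0],[1,0,0,0,0,0,0],[1,0,0,0,0,0,0]])

```text
clock: 45.05
tcp_pos: [514.3, 429.7, 63.0]
ee_rot: [179.9, -0.1, 77.0]
wrist_force: [0.3, -0.9, -1.5]
width: 34.9
finger_force: 60.3
```

```bash
python3 g.py 76.6 515 434 12
```

```text
turn 0.4 shift [ 0.43 -0.03  5.1 ] now [514.3 429.7  63. ] 77.0 34.9 60.3 J [ -7.  39. -52.  89.  33.  68. -79.] F [ 0.3 -0.9 -1.5]
```

step_arm(moves=[[1,0.43,-0.03,0,0,0,0.4],[1,0,0,1.5,0,0,0],[1,0,0,1.5,0,0,0],[1,0,0,1,0,0,0],[1,0,0,0.5,0,0,0],[1,0,0,0.3,0,0,0],[1,0,0,0.15,0,0,0],[1,0,0,0.1,0,0,0],[1,0,0,0,0,0,0],[1,0,0,0,0,0,0]])

```text
clock: 46.05
tcp_pos: [514.7, 433.8, 12.1]
ee_rot: [180.0, -0.0, 76.6]
wrist_force: [-2.6, -1.9, 4.2]
width: 34.8
finger_force: 60.9
```

```bash
python3 g.py 76.6 515 434 12
```

```text
turn -0.0 shift [0.03 0.02 0.01] now [514.7 433.8  12.1] 76.6 34.8 60.9 J [ -9.  42. -50.  90.  35.  64. -81.] F [-2.6 -1.9  4.2]
```

Contact is made, so I'll release, lift, and move well clear before a final look.

step_arm(moves=[[0.45,0,0,0,0,0,0],[0.45,0,0,0,0,0,0],[0.45,0,0,0,0,0,0],[0.45,0,0,-0.5,0,0,0],[0.45,0,0,-1,0,0,0],[0.45,0,0,-2,0,0,0],[0.45,0,0,-3,0,0,0],[0.45,0,0,-4,0,0,0],[0.45,0,0,-4,0,0,0],[0.45,0,0,-4,0,0,0]])

```text
clock: 47.05
tcp_pos: [514.3, 433.8, 200.1]
ee_rot: [180.0, -0.1, 76.6]
wrist_force: [1.3, 1.3, -0.7]
width: 46.7
finger_force: 0.0
```

step_arm(moves=[[0.45,-3,0,0,0,0,0],[0.45,-3,0,0,0,0,0],[0.45,-3,0,0,0,0,0],[0.45,-3,0,0,0,0,0],[0.45,-3,0,0,0,0,0],[0.45,0,0,0,0,0,0],[0.45,0,0,0,0,0,0],[0.45,0,0,0,0,0,0],[0.45,0,0,0,0,0,0],[0.45,0,0,0,0,0,0]])

```text
clock: 48.05
tcp_pos: [479.5, 288.8, 196.6]
ee_rot: [-180.0, -0.0, 76.7]
wrist_force: [-0.5, 0.1, -0.2]
width: 47.0
finger_force: 0.0
```

Run:
```python
from h import *
T["green_brick"]=(45,110,25,255,0,120)+T["green_brick"][6:]
im=get_image("scene")
for t,g,z in(("brown_brick",(577,420),4),("green_brick",(515,434),4),("lid",(550,-432),8),("chisel_red",(670,114),4),("carving",None,0)): print(t,fit(im,t,g,zoff=z))
cv2.imwrite("pics/fin.png",cv2.resize(im["pixels"],(800,600)))
```

```text
brown_brick {'c': [575.5, 417.3], 'size': (87.2, 37.4), 'ang': 77.7, 'z': [30.8, 33.9, 36.6], 'n': 326, 'cen': [0.5, -0.3]}
green_brick {'c': [514.5, 434.2], 'size': (85.4, 33.3), 'ang': 76.3, 'z': [32.0, 34.7, 37.6], 'n': 204, 'cen': [0.3, 1.1]}
lid {'c': [550.4, -432.6], 'size': (151.2, 134.0), 'ang': -13.1, 'z': [23.2, 26.0, 28.9], 'n': 1442, 'cen': [2.6, -0.9]}
chisel_red {'c': [671.0, 113.5], 'size': (48.8, 15.4), 'ang': -4.5, 'z': [16.0, 18.8, 21.7], 'n': 87, 'cen': [0.0, -0.2]}
carving {'c': [568.3, 1.1], 'size': (54.4, 47.2), 'ang': -61.4, 'z': [13.6, 41.2, 85.1], 'n': 313, 'cen': [-1.9, -1.2]}
```

View pics/fin.png

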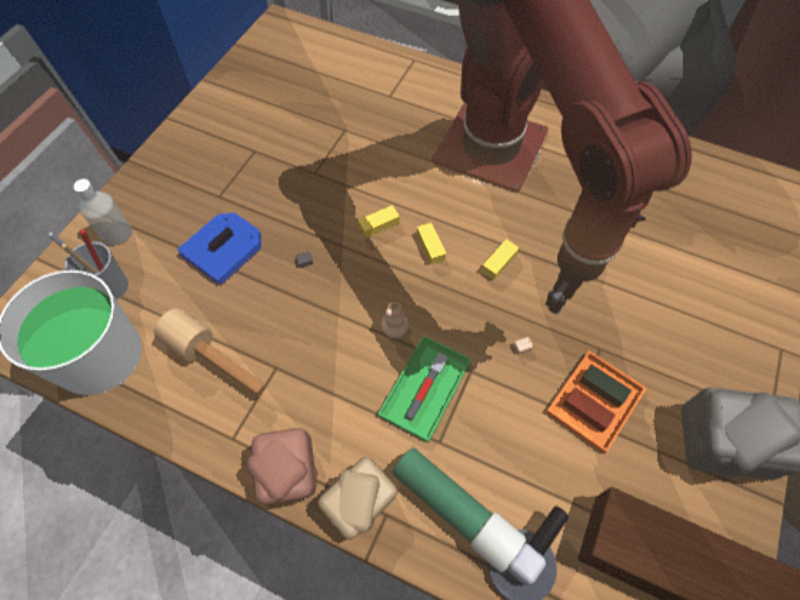

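The final picture shows the lid seated (220,247), the chisel in the green tray (425,390), both bricks flat and side by side in the orange tray (598,398), and the carving in place (395,320). The gripper is clear of everything.

```bash
python3 -c "
from station import robot
print(robot.hand_in())"
```

```text
the job is handed in; nothing more can be done
None
```

The job is done and handed in at about 48 s: the slip was laid in the blue tray and the lid fitted fully down before either brick was moved, both coarse bricks lie flat in the orange tray, the chisel is in the green tray, and the carving stands where it was.

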